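# Shut and latch the coin box

## Robot

A 6-joint arm with a two-finger parallel gripper is mounted at the origin on the work surface. World frame = base frame: x ahead of the robot, y to its left, z up, the work surface at z = 0. Lengths are in m, angles in rad, forces in N, time in s.
With the tool pointing down it reaches from about 0.275 to 0.725 m from the base axis. Payload 15.9 kg.
Tool frame: the origin (TCP) lies on the centre line of the jaws, within the pads' length; the fingertips stand 25 mm ahead of it and the grasp point (between the pads) lies 6 mm ahead of it (finger_overhang is the distance from the TCP to the fingertips, in m); z points along the fingers, y is the direction in which the jaws open and shut (so a half turn about z gives the same grasp; the last joint's range is limited). The gripper opens to 85 mm and grips with 20 to 120 N. Pads are 22 mm wide; open, the fingers measure 114 mm over their backs; the gripper's body (76 mm by 85 mm) begins 54 mm behind the grasp point. The pads swing forward as they close: fully open they stand 13 mm farther back than shut.
Start: joints at [-1.114, 0.213, -0.034, 1.323, 0, 1.571], TCP at [0.221, -0.449, 0.256] pointing down, gripper open.
Joint ranges: [-2.98, 2.98], [-0.74, 1.72], [-1.14, 1.35], [-2.1, 2.04], [-1.57, 1.44], [-3.14, 3.14]. Speed limits (rad/s): [1.89, 1.89, 2.39, 2.57, 3.14, 3.14].

## Interface

Orientations are given as a rotation vector (axis times angle).
In Python, from workcell import * gives the robot as it stands. The module is installed in compiled form; this text tells all that it offers.
- The arm moves only by the tool drive_tool, never from a script. Its argument "commands" is text: rows parted by semicolons, each of 5 numbers parted by spaces: the shift along the tool's x, y, z in units of 30 mm (1.0 is 30 mm), then the turn about the tool's z in units of 5 degrees (1.0 is 5 degrees), then the closure in counts, from 0 (fully open) to 255 (shut). A call has 1 to 10 rows; each row is the pose to reach, as a shift and turn from the pose measured when the call began, along the tool's axes at that moment; what a row does not reach only later rows make up. A row lasts 1/8 s, in which the tool goes at most 62.5 mm and 10.7 degrees, less where a joint would pass 70% of its speed; a pose out of reach is approached as far as the arm can. A call with a gripper value outside its range is refused whole. The fingers move at their own pace and stop on an object; the grip force is fixed at half the most. Time passes only in rows, so rows that repeat a pose let the fingers close. It gives the time, the measured TCP pose, the force and the opening at its end, in the units of the state.
- read_state(): the state, without advancing time (a new reading comes with each control period).
- capture(name): name is "scene" or "top" or "wrist"; returns the picture (400x640x3 uint8, red, green, blue); there is no depth.
- camera_info(name): a dict with "fovy" (degrees; the focal length in pixels is half the picture's height over the tangent of half this angle, whatever the lens; pixels are square), "cx", "cy" (the principal point, pixels), "k1" (the pictures are not rectified: a ray, as slopes to the right and down, at radius r is drawn at 1 + k1 r^2 times it, then the intrinsics apply), "xyz" and "rotation" of the camera in the world; the wrist camera has in their place "hand_eye" (4x4, takes a point from camera to tool coordinates, whose origin is the TCP and whose axes are the flange's). Camera axes: x right, y up, looking along -z (the intrinsics and any distortion apply to the point x, -y, -z); pixel columns grow to the right and rows downward; lengths in m; the calibration is good to about 2 mm. A picture is of the moment at which its call begins: read the wrist's pose just before it. camera_info takes no time and is no camera call.
- sign_off(): hands the job in, once; it reports no verdict.
The state is a dict: "clock": time; "qpos": joint angles; "joint_velocities": joint speeds; "joint_efforts": joint torques, N m; "tcp_pos": TCP position; "orientation": TCP orientation; "force": force on the tool from outside, world axes, zero at the start; "ft_torque": the same for the moment, N m; "width": finger opening in m.
Only numpy, scipy, OpenCV 4.12 (cv2) and the standard library are available. Lean on these libraries where they do the work, as an engineer would, in place of code of your own. Each camera call takes 0.05 s, during which the arm holds its last target. There are 200 camera calls.

## Task

One of the two coin cases on the laundry counter has its coin box standing out and its latch thrown back. With the fingertips, push that box fully home on the table, without pulling it out or lifting it, then flip that case's latch lever over towards the robot until it snaps down and locks the box. Leave the other case's latch locked and do not disturb the things around.

Things in the scene. Friction and masses are not known exactly. Their poses are not given: they have to be found in the camera images.
- case: Grey steel coin case fixed to the table, the one whose coin box stands out and whose latch is open (the left or the right of two alike). Origin on the table under the middle of its front; x points from the front into the case (away from the robot, within 15 degrees), y left, z up. Housing x 0 to 160, y -80 to 80 mm, top at 76 mm, open at the front for the box.
- coinbox: Loose steel coin box (0.28 to 0.56 kg) that slides on the table into the case, 2.5 mm free each side: 130 x 120 x 60 mm; face plate 144 mm wide, 8 mm thick, top at 72 mm. Origin: underside, middle of the back of the face plate; x into the case. Home = face plate meets the case's front = origins of box and case coincide. Starts 30 to 55 mm out.
- knob_end (a point): Centre of the outer end of the round black pull knob in the middle of the coin box's face: 30 mm across, 12 mm thick, on a 12 mm stem. This end is 40 mm in front of the face plate, 48 mm in front of the box's origin, 45 mm above the table.
- latch (a joint): Toggle latch on top of that case; a spring drives it away from its middle (0.85 rad) to either stop. 0 = open: handle leans 0.85 rad back, away from the robot. 1.7 rad = locked: handle leans 0.85 rad forward to the robot, keeper hangs 4 mm in front of a box that is home. Flipping starts at 5 N square to the bar (8 N level). Over a box standing out the keeper lands on the box and cannot lock.
- latch_hinge (a point): Middle of that latch's hinge, which runs along the case's y: 12 mm behind the case's front, 56 mm left of its middle, 88 mm above the table. The keeper is a bent 8 mm rod; with the latch open it reaches 40 mm in front of the case's front, 126 mm high, at the same y.
- latch_bar (a point): Centre of that latch's black T-bar: round, 16 mm thick, 56 mm long along the case's y, at the end of the 10 mm thick handle, 75 mm from the hinge. Open: 68 mm behind the case's front, 138 mm above the table; upright: 163 mm above the table.
- other_case: The second, equal case, fixed, its box home and its latch locked; not to be operated. Origin on the table under the middle of its front; x points from the front into the case (away from the robot, within 15 degrees), y left, z up. Housing x 0 to 160, y -80 to 80 mm, top at 76 mm; its knob reaches 48 mm in front.
- other_latch (a joint): The second case's latch, same joint values as the first; stands locked at 1.7 and stays there.
- token_cup: Bystander: open grey plastic cup, 64 mm across the rim, 75 mm tall, standing between the two cases; origin at its underside.
- detergent: Bystander: white plastic bottle, 72 mm across, 200 mm tall; origin at its underside.
- softener: Bystander: blue plastic bottle with a white cap, 60 mm across, 170 mm tall; origin at its underside.
- brush: Bystander: hand brush lying on the table at the right, about 0.2 m long; origin at its underside.
- screwdriver: Bystander: screwdriver lying between the cases, on the robot's side of the cup; origin at its underside.
- booster: Bystander: white jar, 76 mm across, 100 mm tall, behind the cases; origin at its underside.
- peg_tray: Bystander: open grey tray 120 x 160 x 50 mm at the left; origin at its underside.
Mind the look-alikes: they are no part of the job. Leave any blue look-alike of the coinbox alone.

How it is judged:
On the way, in this order (a step that is already met when the one before it is completed fails the run):
1. the coin box is fully home (within 5 mm) while its latch is still open (x of coinbox in the frame of case between -0.005 and 0.005 m and angle between the x axis of coinbox and the x axis of case, either way round below 0.06 rad and value of joint latch below 0.5 rad), for 0.1 s.
2. the latch is flipped past centre to its locked stop (value of joint latch above 1.55 rad), for 0.2 s.
At the end, for the whole second after the job is handed in: The coin box is home in its case (within 5 mm, square within 0.06 rad, down on the table, at rest), its latch stands at the locked stop (above 1.55 of 1.7 rad), and the other case's latch is still locked (above 1.55 rad) (x of coinbox in the frame of case between -0.005 and 0.005 m and angle between the x axis of coinbox and the x axis of case, either way round below 0.06 rad and value of joint each of latch, other_latch above 1.55 rad and linear speed of coinbox below 0.02 m/s and height (world z) of coinbox below 0.008 m); the robot touches nothing.
It fails at once if the coin box is lifted or tipped (12 mm off the table or 0.12 rad) (height (world z) of coinbox above 0.012 m or angle between coinbox's own z axis and vertical above 0.12 rad).
It fails at once if the coin box is pulled out (more than 75 mm from home) (x of coinbox in the frame of case below -0.075 m).
It fails at once if the other case's latch is moved off its locked stop (value of joint other_latch below 1.4 rad).
It fails at once if a thing standing around is moved by more than 20 mm (distance of any of token_cup, detergent, softener, brush, screwdriver, booster, peg_tray from where it was at the start of the episode above 0.02 m).
It also fails if it takes over 43 s, if anything falls off the work surface, if the arm or the gripper's body presses on something with over 40 N, if the wrist force passes 120 N, or if a joint passes its speed limit or range.

## Working session

There is one attempt and no reset: what is moved stays moved. The work goes in short steps, Python scripts to look and compute and a tool call to move; the robot and the scene stay as the last step left them, time stands still between calls to the robot, and variables do not carry over. Pictures are saved under pics/ and viewed, about 8 in all and at most 12, crops included, and the job is handed in when it is done.

Besides the shell and the picture viewer there is one more tool, called after ">>>" as name(argument=value, ...), one argument or row to a line, values as JSON. drive_tool: Moves the arm, as the interface text tells. Its arguments: {"type":"object","properties":{"commands":{"type":"string"}},"required":["commands"]}

```bash
mkdir -p pics
python3 - <<'E'
from workcell import *
import cv2,numpy as np
s=read_state();print({k:np.round(v,3).tolist() for k,v in s.items()})
for n in("scene","top","wrist"):
    im=capture(n);cv2.imwrite(f"pics/{n}0.png",im[:,:,::-1]);print(n,camera_info(n))
E
```

```text
{'clock': 0.0, 'qpos': [-1.114, 0.213, -0.035, 1.323, -0.0, 1.571], 'joint_velocities': [-0.001, -0.001, 0.0, 0.001, -0.001, -0.0], 'joint_efforts': [0.001, -68.616, 48.712, 0.017, 0.0, 0.0], 'tcp_pos': [0.22, -0.448, 0.256], 'orientation': [-3.059, -0.711, 0.0], 'force': [-0.599, 0.551, 0.292], 'ft_torque': [-0.034, -0.002, 0.053], 'width': 0.086}
scene {'fovy': 55.126383822263286, 'cx': 321.7115599635864, 'cy': 207.2332830223576, 'k1': 0.02148605699991108, 'xyz': array([1.34485696, 0.63672509, 0.78146855]), 'rotation': array([0.53617574, 1.07842204, 2.0465954 ])}
top {'fovy': 52.048178329439274, 'cx': 320.74636367186616, 'cy': 196.46703799268852, 'k1': -0.08165427404270408, 'xyz': array([ 4.77828401e-01, -2.94441696e-05,  1.23711417e+00]), 'rotation': array([ 0.0520237 , -0.04710047, -1.5572745 ])}
wrist {'fovy': 71.86416793695493, 'cx': 320.55033842098317, 'cy': 200.35577860242304, 'k1': -0.048947756975693583, 'hand_eye': array([[-3.64049324e-04,  9.51118958e-01,  3.08824537e-01,
         7.86825398e-02],
       [ 9.99999627e-01,  1.04292152e-04,  8.57622736e-04,
         6.09915076e-04],
       [ 7.83493268e-04,  3.08824734e-01, -9.51118641e-01,
        -1.18010571e-01],
       [ 0.00000000e+00,  0.00000000e+00,  0.00000000e+00,
         1.00000000e+00]])}
```

View pics/scene0.png

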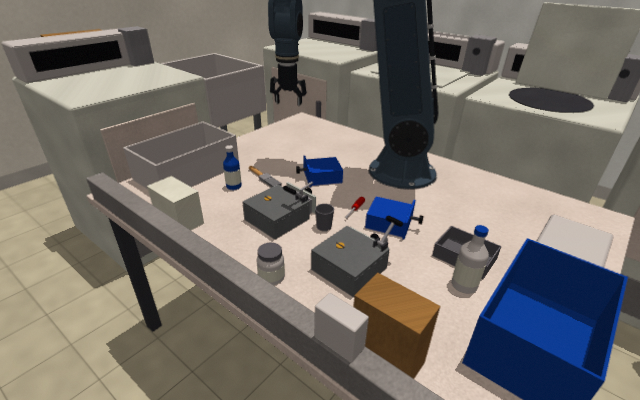

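View pics/top0.png

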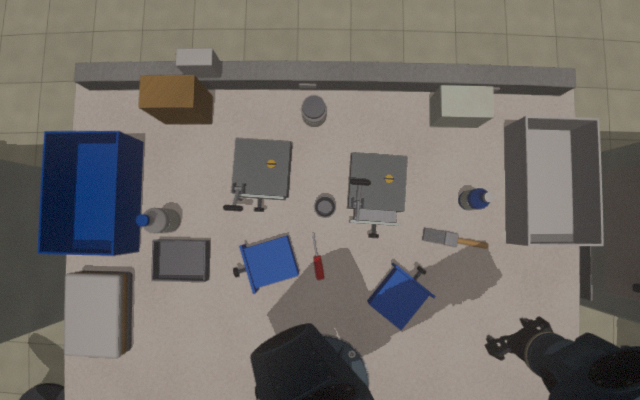

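Candidates (top view): the case at about (378,190), with a box face plate standing out at (376,217) and a bar lying back at (360,182), and the case at (262,170), with its bar in front at (233,208) and box home. The first fits: box out and bar behind the front. The blue boxes at (269,262) and (400,297) are look-alikes. I'll confirm this in a crop.

```bash
cat > h.py <<'E'
from workcell import *
import cv2,numpy as np
from scipy.spatial.transform import Rotation as R
def cam(n,st=None):
    i=camera_info(n);f=200/np.tan(np.radians(i['fovy'])/2)
    if n=='wrist':
        T=np.array(i['hand_eye']);Rt=R.from_rotvec(st['orientation']).as_matrix()
        return f,i,Rt@T[:3,:3],Rt@T[:3,3]+np.array(st['tcp_pos'])
    return f,i,R.from_rotvec(i['rotation']).as_matrix(),np.array(i['xyz'])
def ray(n,uv,st=None):
    f,i,M,o=cam(n,st)
    K=np.array([[f,0,i['cx']],[0,f,i['cy']],[0,0,1]])
    p=cv2.undistortPoints(np.array([[uv]],float),K,np.array([i['k1'],0,0,0.]))[0,0]
    return o,M@np.array([p[0],-p[1],-1])
def onz(n,uv,z,st=None):
    o,d=ray(n,uv,st);return o+d*(z-o[2])/d[2]
def proj(n,P,st=None):
    f,i,M,o=cam(n,st);c=M.T@(np.array(P)-o);x,y=c[0]/-c[2],-c[1]/-c[2]
    k=1+i['k1']*(x*x+y*y);return np.array([f*x*k+i['cx'],f*y*k+i['cy']])
E
python3 - <<'E'
from h import *
im=cv2.imread('pics/top0.png')[140:245,335:420]
a=cv2.resize(im,None,fx=5.5,fy=5.5,interpolation=cv2.INTER_CUBIC)
im=cv2.imread('pics/scene0.png')[205:295,300:430]
b=cv2.resize(im,None,fx=2.4,fy=2.4,interpolation=cv2.INTER_CUBIC)
c=np.zeros((max(a.shape[0],b.shape[0]),a.shape[1]+b.shape[1],3),np.uint8);c[:a.shape[0],:a.shape[1]]=a;c[:b.shape[0],a.shape[1]:]=b
c=cv2.convertScaleAbs(c,alpha=1.6,beta=15)
cv2.imwrite('pics/crop1.png',c);print(c.shape)
E
```

```text
(578, 780, 3)
```

View pics/crop1.png

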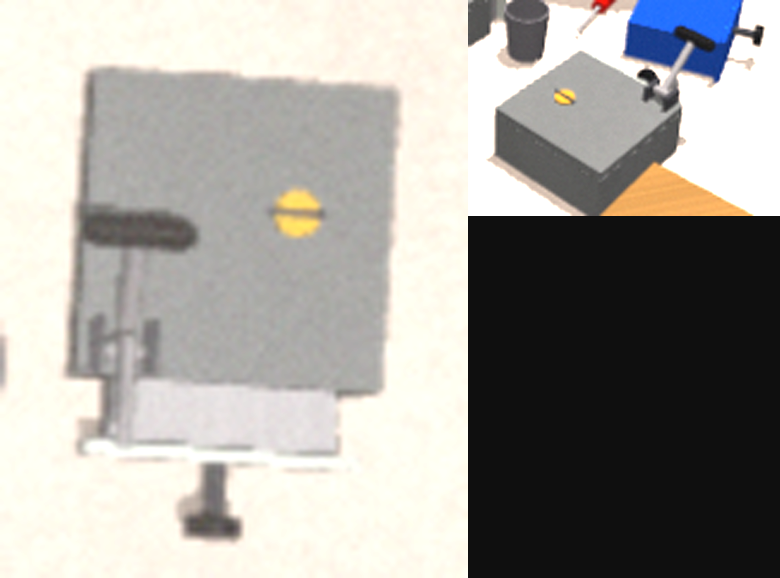

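Run:
```python
from h import *
c=lambda x,y:(335+(x+.5)/5.5-.5,140+(y+.5)/5.5-.5)
def P(n,x,y,z):
    p=onz('top',c(x,y),z);print(n,p.round(4));return p
bl=P('bl',90,68,.076);br=P('br',398,90,.076);fr=P('fr',382,395,.076);fl=P('fl',68,376,.076)
print(np.linalg.norm(bl-br),np.linalg.norm(fl-fr),np.linalg.norm(bl-fl),np.linalg.norm(br-fr))
x=(bl+br-fl-fr);yw=np.arctan2(x[1],x[0]);y=fl+bl-fr-br;print('yaw',yw,np.arctan2(-y[0],y[1]))
yw=(yw+np.arctan2(-y[0],y[1]))/2
o=(bl+br+fl+fr)/4;ex=np.array([np.cos(yw),np.sin(yw),0]);ey=np.array([-ex[1],ex[0],0])
o=o-.08*ex;o[2]=0;print('origin',o,'yaw',yw)
for n,p in dict(bar=P('bar',140,231,.138),knob=P('knob',211,527,.058),pl=P('pl',82,448,.072),pr=P('pr',350,464,.072)).items():print(n,(p-o)@ex,(p-o)@ey)
s=read_state();Rt=R.from_rotvec(s['orientation']).as_matrix();print(Rt.round(3))
def w(a,b,z):return o+a*ex+b*ey+np.array([0,0,z])
print('barexp',proj('top',w(.068,.056,.138)),c(140,231))
# other things
print('cup',onz('top',(325,205),.075))
# other case front knob
print('oknob',onz('top',(260,206),.058),'obar',onz('top',(233,208),.138), 'brush',onz('top',(430,236),.03),'bluebox',onz('top',(400,265),.06),onz('top',(421,270),.06))
```

```text
bl [ 0.6801 -0.0807  0.076 ]
br [ 0.671  -0.2417  0.076 ]
fr [ 0.5118 -0.2332  0.076 ]
fl [ 0.5196 -0.0706  0.076 ]
0.16125879254837655 0.1627261096344675 0.16081628793328134 0.15938271639695634
yaw -0.05821030531269004 -0.05244481340360927
origin [ 0.51574753 -0.15214794  0.        ] yaw -0.055327559358149654
bar [ 0.5889 -0.1016  0.138 ]
knob [ 0.4423 -0.1472  0.058 ]
pl [ 0.4827 -0.0785  0.072 ]
pr [ 0.476  -0.2174  0.072 ]
bar 0.07027670258455838 0.054559908753935175
knob -0.07358928478368403 0.0008509457735388914
pl -0.037116362682561084 0.07173012732215094
pr -0.036060722269221204 -0.06734704873247814
[[ 0.897  0.441 -0.   ]
 [ 0.441 -0.897  0.001]
 [ 0.    -0.001 -1.   ]]
barexp [359.46091597 182.39311246] (360.04545454545456, 181.5909090909091)
cup [ 0.52725117 -0.00829103  0.075     ]
oknob [0.52261654 0.17913539 0.058     ] obar [0.5131873  0.23999332 0.138     ] brush [ 0.44143052 -0.31978411  0.03      ] bluebox [ 0.3586485  -0.22529763  0.06      ] [ 0.3448062  -0.28598587  0.06      ]
```

The crop confirms it: the front plate stands ~30 mm out, the bar is back, and the sizes (160 mm) and bar position agree. The case origin is (0.516, -0.152), yaw -0.055. Next I move above the pre-push point with the fingers shut and the tool squared to the case.

>>> drive_tool(
  commands="3 -2 0 2 255; 6 -3.7 0 4 255; 9.92 -6.15 0 5.87 255; 9.92 -6.15 0 5.87 255; 9.92 -6.15 0 5.87 255; 9.92 -6.15 0 5.87 255; 9.92 -6.15 0 5.87 255; 9.92 -6.15 0 5.87 255; 9.92 -6.15 0 5.87 255; 9.92 -6.15 0 5.87 255",
)

```text
clock: 1.4
tcp_pos: [0.4057, -0.1525, 0.2561]
orientation: [-3.14, 0.09, 0.001]
force: [-1.0, 0.2, 0.2]
width: 0.0001
```

Run:
```python
from h import *
s=read_state();im=capture('wrist')[:,:,::-1].copy()
o=np.array([.5157,-.1521,0]);yw=-.0553;ex=np.array([np.cos(yw),np.sin(yw),0]);ey=np.array([-ex[1],ex[0],0])
w=lambda a,b,z:o+a*ex+b*ey+np.array([0,0,z])
for n,p in dict(fl=w(0,.08,.076),fr=w(0,-.08,.076),knob=w(-.078,0,.045),bar=w(.068,.056,.138)).items():
    q=proj('wrist',p,s);print(n,q.round(1));cv2.drawMarker(im,tuple(int(v) for v in q),(0,0,255),0,12,1)
print(s['tcp_pos'],s['force'],s['width'],s['clock'],R.from_rotvec(s['orientation']).as_matrix().round(3))
cv2.imwrite('pics/w1.png',im)
```

```text
fl [234.  80.]
fr [393.   79.4]
knob [314.7 152.5]
bar [234.1 -27.1]
[ 0.4057291  -0.15252118  0.25608821] [-0.97358706  0.21694715  0.23648762] 0.00010651132462313681 1.4 [[ 0.998 -0.057 -0.   ]
 [-0.057 -0.998  0.001]
 [-0.    -0.001 -1.   ]]
```

View pics/w1.png

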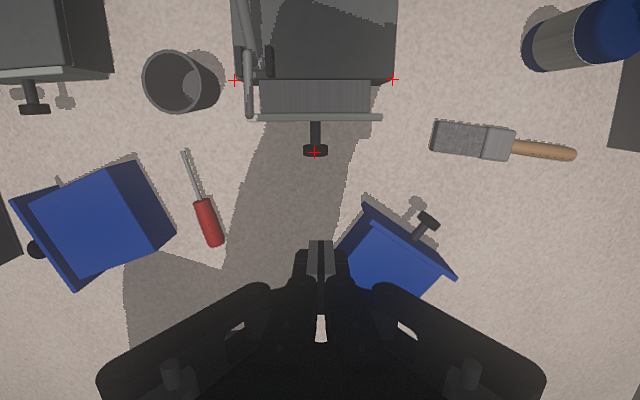

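The reprojections match the image: the front edge corners are at (234,80) and (393,79), and the knob end is at (315,153). I descend in front of the knob.

>>> drive_tool(
  commands="0 0 1.8 0 255; 0 0 3.6 0 255; 0 0 5.2 0 255; 0 0 6.4 0 255; 0 0 6.87 0 255; 0 0 6.87 0 255; 0 0 6.87 0 255",
)

```text
clock: 2.33
tcp_pos: [0.4066, -0.1527, 0.0513]
orientation: [-3.14, 0.09, -0.002]
force: [0.7, 0.1, 0.4]
width: 0.0002
```

>>> drive_tool(
  commands="0.3 0 0 0 255; 0.5 0 0 0 255; 0.65 0 0 0 255; 0.8 0 0 0 255; 0.95 0 0 0 255; 1.1 0 0 0 255; 1.25 0 0 0 255; 1.4 0 0 0 255; 1.4 0 0 0 255",
)

```text
clock: 3.45
tcp_pos: [0.4491, -0.1552, 0.0514]
orientation: [3.14, -0.09, 0.003]
force: [0.1, 0.8, 0.3]
width: -0.0002
```

>>> drive_tool(
  commands="0.1 0 0 0 255; 0.2 0 0 0 255; 0.3 0 0 0 255; 0.3 0 0 0 255",
)

```text
clock: 3.95
tcp_pos: [0.4575, -0.1555, 0.0512]
orientation: [-3.14, 0.09, -0.001]
force: [-6.4, 1.0, 1.1]
width: -0.0004
```

Run:
```python
from h import *
s=read_state();w=capture('wrist')[:,:,::-1];t=capture('top')[:,:,::-1]
t=cv2.resize(t[140:245,335:420],None,fx=4,fy=4,interpolation=cv2.INTER_CUBIC)
t=cv2.copyMakeBorder(t,0,0,0,0,0);w=w[:,100:540]
c=np.zeros((420,t.shape[1]+w.shape[1],3),np.uint8);c[:400,:w.shape[1]]=w;c[:t.shape[0],w.shape[1]:]=t
cv2.imwrite('pics/p2.png',cv2.convertScaleAbs(c,alpha=1.4,beta=10));print(c.shape,s['tcp_pos'],s['force'])
```

```text
(420, 780, 3) [ 0.45747014 -0.15552484  0.05120342] [-6.39156445  0.96919264  1.08935728]
```

View pics/p2.png

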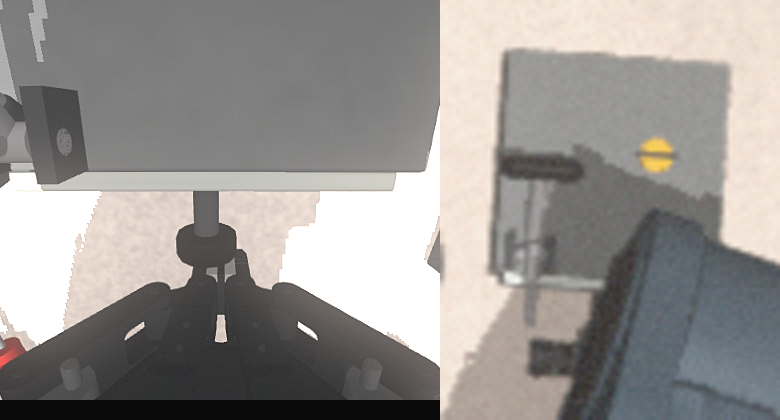

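The face plate now lies against the case front (about row 172). I press a little more to check it's seated.

>>> drive_tool(
  commands="0.1 0 0 0 255; 0.2 0 0 0 255; 0.2 0 0 0 255; 0.2 0 0 0 255",
)

```text
clock: 4.55
tcp_pos: [0.4576, -0.1553, 0.05]
orientation: [-3.14, 0.091, 0.016]
force: [-40.7, -0.2, 25.9]
width: 0.0
```

Force rose to 40 N with no motion, so the box is hard home. I retreat, rise, and move to above and behind the bar.

>>> drive_tool(
  commands="-0.5 0 0 0 255; -1.3 0 0 0 255; -1.3 0 -1.5 0 255; -1.3 0 -3.3 0 255; -1.3 0 -5 0 255; -1.3 0 -6.6 0 255; 0.5 -0.7 -6.6 0 255; 2.3 -1.4 -6.6 0 255; 4.2 -2.08 -6.6 0 255; 5.4 -2.08 -6.6 0 255",
)

```text
clock: 5.8
tcp_pos: [0.6274, -0.101, 0.2458]
orientation: [-3.14, 0.088, 0.015]
force: [-0.9, -0.9, 0.3]
width: 0.0004
```

>>> drive_tool(
  commands="0 0 0 0 255; 0 0 0 0 255",
)

```text
clock: 6.05
tcp_pos: [0.6273, -0.1009, 0.2456]
orientation: [-3.139, 0.088, 0.016]
force: [-0.1, 0.8, 0.6]
width: -0.0
```

Run:
```python
from h import *
s=read_state();w=capture('wrist')[:,:,::-1]
o=np.array([.5157,-.1521,0]);yw=-.0553;ex=np.array([np.cos(yw),np.sin(yw),0]);ey=np.array([-ex[1],ex[0],0])
d=np.array(s['tcp_pos'])-o;print('case xyz',d@ex,d@ey,d[2],s['force'],R.from_rotvec(s['orientation']).as_matrix().round(3))
t=capture('top')[:,:,::-1];t=cv2.resize(t[130:250,320:440],None,fx=3,fy=3,interpolation=cv2.INTER_CUBIC)
c=np.zeros((400,800,3),np.uint8);c[:,:440]=w[:,100:540];c[:360,440:]=t
cv2.imwrite('pics/p3.png',cv2.convertScaleAbs(c,alpha=1.4,beta=10))
```

```text
case xyz 0.10860051068197982 0.057298540516058705 0.24559546254204012 [-0.06544859  0.80990759  0.61983171] [[ 0.998 -0.056 -0.01 ]
 [-0.056 -0.998  0.001]
 [-0.01  -0.001 -1.   ]]
```

View pics/p3.png

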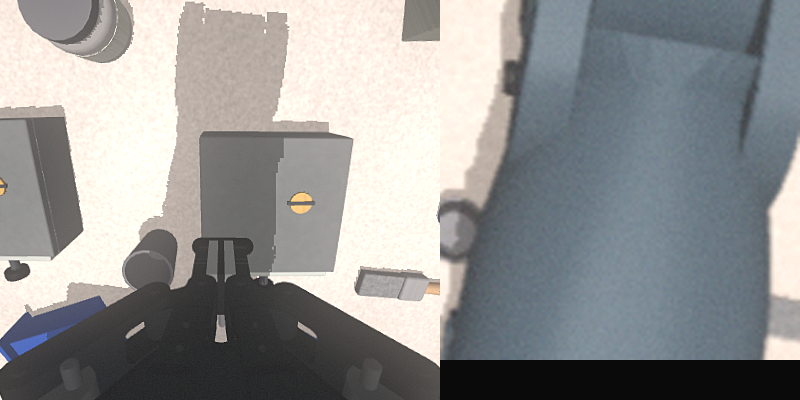

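Run:
```python
from h import *
s=read_state()
o=np.array([.5157,-.1521,0]);yw=-.0553;ex=np.array([np.cos(yw),np.sin(yw),0]);ey=np.array([-ex[1],ex[0],0])
w=lambda a,b,z:o+a*ex+b*ey+np.array([0,0,z])
for y in(.028,.056,.084):print(proj('wrist',w(.076,y,.138),s)-[100,0])
M=R.from_rotvec(s['orientation']).as_matrix();print(proj('wrist',np.array(s['tcp_pos'])+M@[.011,0,.025],s)-[100,0])
```

```text
[252.06824466 238.62256692]
[221.15693922 238.67747305]
[190.25324315 238.6851208 ]
[219.43354443 236.32970497]
```

The bar's rear edge shows at (193–252, 238), exactly where it was predicted. I descend behind it, then sweep it toward the robot.

>>> drive_tool(
  commands="0 0 1.5 0 255; 0 0 2.7 0 255; 0 0 3.2 0 255; 0 0 3.2 0 255; 0 0 3.2 0 255",
)

```text
clock: 6.78
tcp_pos: [0.6266, -0.1012, 0.1521]
orientation: [-3.14, 0.089, 0.011]
force: [-0.9, -0.1, 0.8]
width: -0.0002
```

>>> drive_tool(
  commands="-0.4 0 0 0 255; -0.7 0 0 0 255; -1 0 0 0 255; -1.3 0 0 0 255; -1.6 0 0 0 255; -1.9 0 0 0 255",
)

```text
clock: 7.52
tcp_pos: [0.5717, -0.0982, 0.1551]
orientation: [3.14, -0.089, -0.001]
force: [3.3, -1.1, 3.3]
width: -0.0001
```

>>> drive_tool(
  commands="-0.3 0 0 0 255; -0.6 0 0 0 255; -0.9 0 0 0 255; -1.2 0 0 0 255; -1.45 0 0 0 255; -1.6 0 0 0 255; -1.6 0 0 0 255; -1.6 0 0 0 255",
)

```text
clock: 8.52
tcp_pos: [0.524, -0.0955, 0.1551]
orientation: [3.14, -0.089, -0.001]
force: [0.6, 1.4, -0.0]
width: 0.0004
```

The force dropped to zero, so the latch has probably snapped over. I back off, rise, and clear the view.

>>> drive_tool(
  commands="0.5 0 0 0 255; 0.8 0 -1 0 255; 0.8 0 -3 0 255; 0.8 0 -4.5 0 255; 0 1.5 -4.5 0 255; -1.5 3 -4.5 0 255; -3 5 -4.5 0 255; -4 7 -4.5 0 255; -4 8.5 -4.5 0 255; -4 8.5 -4.5 0 255",
)

```text
clock: 9.78
tcp_pos: [0.3886, -0.3467, 0.2898]
orientation: [3.14, -0.096, -0.002]
force: [-0.7, 1.6, 0.8]
width: 0.0003
```

Run:
```python
from h import *
s=read_state();print(s['tcp_pos'],s['force'])
t=capture('top')[:,:,::-1];cv2.imwrite('pics/topend.png',t)
a=cv2.resize(t[130:250,220:420],None,fx=4,fy=4,interpolation=cv2.INTER_CUBIC)
cv2.imwrite('pics/p4.png',cv2.convertScaleAbs(a,alpha=1.5,beta=10))
```

```text
[ 0.38864237 -0.34665257  0.28980094] [-0.71950079  1.56602875  0.78069393]
```

View pics/p4.png

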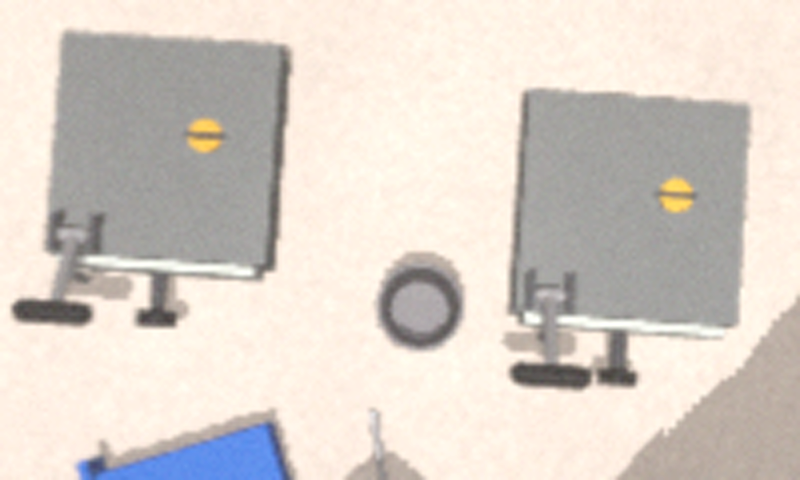

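Both cases look alike now: box home, and bar in front at (550,375), matching the other at (52,311). One numeric check, then hand in.

Run:
```python
from h import *
o=np.array([.5157,-.1521,0]);yw=-.0553;ex=np.array([np.cos(yw),np.sin(yw),0]);ey=np.array([-ex[1],ex[0],0])
c=lambda x,y:(220+(x+.5)/4-.5,130+(y+.5)/4-.5)
for n,x,y,z in(('bar',550,375,.138),('knobfront',617,384,.06)):
    p=onz('top',c(x,y),z)-o;print(n,p@ex,p@ey)
a,b=cv2.imread('pics/top0.png'),cv2.imread('pics/topend.png')
for n,q in dict(cup=(310,190,340,220),jar=(298,90,330,128),tray=(150,235,212,282),softener=(455,185,492,212),det=(135,205,180,235),brush=(420,225,490,250)).items():
    print(n,np.abs(a[q[1]:q[3],q[0]:q[2]].astype(int)-b[q[1]:q[3],q[0]:q[2]]).mean().round(1))
print(sign_off())
```

```text
bar -0.042424417802671865 0.055305748751401596
knobfront -0.0453600606935642 0.00015400204366254697
cup 5.6
jar 5.6
tray 4.9
softener 7.3
det 5.0
brush 19.9
the job is handed in; nothing more can be done
None
```

The coin box in the right-hand case is home and its latch is flipped over to the locked stop. I handed the job in at about 10 s on the robot's clock, with the arm clear; `sign_off` gives no verdict.

- **Box:** I pushed it in by its knob with the fingertips shut. It stopped solidly: the force rose from 6 N to about 41 N with no further travel. In the last top picture the knob end measures 45 mm in front of the case, against 48 mm expected when home.
- **Latch:** I swept the T-bar over from behind until the force dropped away. The bar now measures 42 mm in front of the case and 55 mm left of its middle, against about 44 and 56 mm expected at the locked stop.
- **Other case:** its latch still looks locked in that picture.
- **Bystanders:** comparing the first and last top pictures, the cup, jar, tray and both bottles show no real change. The brush area changed more (19.9 against 5 to 7 for the others). I put that down to the arm or its shadow over that area and did not check it separately; no move went low near the brush. The screwdriver was not compared, and nothing went low near it either.

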